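# Transfer the bead pots to the other tray in reverse order

## Robot

A 6-joint arm with a two-finger parallel gripper is mounted at the origin on the work surface. World frame = base frame: x ahead of the robot, y to its left, z up, the work surface at z = 0. Lengths are in mm, angles in rad, forces in N, time in s.
With the tool pointing down it reaches from about 350 to 975 mm from the base axis. Payload 7.1 kg.
Tool frame: the origin (TCP) lies midway between the tips of the shut fingers; the grasp point (between the pads) lies 19 mm behind it; z points along the fingers, y is the line along which they close (so a half turn about z gives the same grasp; the last joint's range is limited). The gripper opens to 88 mm and grips with 3 to 60 N. Pads are 20 mm wide; open, the fingers measure 115 mm over their backs; the gripper's body (75 mm by 178 mm) begins 61 mm behind the grasp point.
Start: joints at [-1.315, 0.423, 1.63, -0, 1.089, -0.019], TCP at [169.615, -601.528, 222.675] pointing down, gripper open.
Joint ranges: [-3, 3], [-0.9, 2.11], [0.09, 2.58], [-1.31, 4.45], [0.11, 2.69], [-2.54, 2.54]. Speed limits (rad/s): [2.39, 2.39, 3.01, 3.14, 3.14, 3.14].

## Interface

Orientations are given as a rotation vector (axis times angle).
In Python, from workcell import ctrl gives the robot as it stands. The module is installed in compiled form; this text tells all that it offers.
- The arm moves only by the tool servo_tool, never from a script. Its argument "increments" is a list of rows, each a list of 7 numbers: the shift along the world's x, y, z in cm, then the turn, a rotation vector about the world's x, y, z in degrees, then the opening, from -1 (shut) to 1 (fully open). A call has 1 to 20 rows; each row is the pose to reach, as a shift and turn from the pose commanded when the call began; what a row does not reach only later rows make up. A row lasts 1/12 s, in which the tool goes at most 41.7 mm and 7.16 degrees, less where a joint would pass 70% of its speed; a pose out of reach is approached as far as the arm can. A call with a gripper value outside its range is refused whole. The fingers move at their own pace and stop on an object; the grip force is fixed at half the most. Time passes only in rows, so rows that repeat a pose let the fingers close. It gives the time, the measured TCP pose, the force, the opening and the grip force at its end, in the units of the state.
- ctrl.get_obs(): the state, without advancing time (a new reading comes with each control period).
- ctrl.get_image(name): name is "side" or "top"; returns a dict with "image" (420x560x3 uint8, red, green, blue), "fx", "fy", "cx", "cy" (pixels), "extrinsics" (4x4, takes a point from camera to world coordinates). Camera axes: x right, y up, looking along -z (the intrinsics and any distortion apply to the point x, -y, -z); pixel columns grow to the right and rows downward; lengths in mm; the calibration is good to about 2 mm. A picture is of the moment at which its call begins. There is no depth.
- ctrl.close_job(): hands the job in; it is judged then, once.
The state is a dict: "t": time; "qpos": joint angles; "qvel": joint speeds; "joint_torque": joint torques, N m; "ee_pos": TCP position; "orientation": TCP orientation; "ft_force": force on the tool from outside, world axes, zero at the start; "moment": the same for the moment, N m; "width": finger opening in mm; "grasp_force": force on a finger pad.
Only numpy, scipy, OpenCV 4.12 (cv2) and the standard library are available. Lean on these libraries where they do the work, as an engineer would, in place of code of your own. Each camera call takes 0.05 s, during which the arm holds its last target. There are 200 camera calls.

## Task

Move the four bead pots from the yellow tray to the orange tray in reverse order, one pot per compartment: the pot at the left end of the yellow row goes to the right end of the orange row, and so on (left and right as seen from the robot, looking out over the table). Stand every pot upright on the floor of its compartment, never let a pot tip over, and leave the glue bottle where it is.

Things in the scene. Friction and masses are not known exactly. Their poses are not given: they have to be found in the camera images.
- pot_red: bead pot with red screw lid, a clear band below it and red beads up to the band: a plain upright cylinder 40 mm across and 66 mm tall (lid = top 20 mm, same diameter), about 0.08 kg. Origin: centre of its underside; z up. Starts upright on the mat of its own colour.
- pot_green: bead pot with green screw lid, a clear band below it and green beads up to the band: a plain upright cylinder 40 mm across and 66 mm tall (lid = top 20 mm, same diameter), about 0.08 kg. Origin: centre of its underside; z up. Starts upright on the mat of its own colour.
- pot_blue: bead pot with blue screw lid, a clear band below it and blue beads up to the band: a plain upright cylinder 40 mm across and 66 mm tall (lid = top 20 mm, same diameter), about 0.08 kg. Origin: centre of its underside; z up. Starts upright on the mat of its own colour.
- pot_white: bead pot with white screw lid, a clear band below it and white beads up to the band: a plain upright cylinder 40 mm across and 66 mm tall (lid = top 20 mm, same diameter), about 0.08 kg. Origin: centre of its underside; z up. Starts upright on the mat of its own colour.
- mat_red: red square mat, 62 x 62 x 3 mm, fixed in one compartment of the yellow tray (same make as the orange one); it stays and shows where the red pot stood. Origin: centre of its underside, 5 mm above the table; x across the yellow row, y along it (left end, seen from the robot, at +y). Mats are 72 mm apart in a straight row.
- mat_green: green square mat, 62 x 62 x 3 mm, fixed in one compartment of the yellow tray (same make as the orange one); it stays and shows where the green pot stood. Origin: centre of its underside, 5 mm above the table; x across the yellow row, y along it (left end, seen from the robot, at +y). Mats are 72 mm apart in a straight row.
- mat_blue: blue square mat, 62 x 62 x 3 mm, fixed in one compartment of the yellow tray (same make as the orange one); it stays and shows where the blue pot stood. Origin: centre of its underside, 5 mm above the table; x across the yellow row, y along it (left end, seen from the robot, at +y). Mats are 72 mm apart in a straight row.
- mat_white: white square mat, 62 x 62 x 3 mm, fixed in one compartment of the yellow tray (same make as the orange one); it stays and shows where the white pot stood. Origin: centre of its underside, 5 mm above the table; x across the yellow row, y along it (left end, seen from the robot, at +y). Mats are 72 mm apart in a straight row.
- orange_tray: empty orange tray, fixed, 76 (x) by 292 (y) mm, walls and dividers 22 mm high, 4 mm thick, floor 5 mm: a row of four 68 x 68 mm compartments centred at x = 0, y = +108, +36, -36, -108 mm. Origin: centre of its underside, on the table; y along the row (left end, seen from the robot, at +y). Lies behind or before the yellow tray, about 180 mm from it; each turned up to 10 degrees.
- glue_bottle: white glue bottle with orange cap, 52 mm across, 140 mm tall, standing loose on the table to the left of the trays; bystander. Origin: centre of its underside. A tape roll (84 mm across, 24 mm high) and tweezers lie to the right of the trays, outside the work.
Mind the look-alikes: they are no part of the job. There is more than one size of the pot_green; the job needs the middle-sized.

How it is judged:
By the outcome, as a careful person would: the job done as asked, in the order asked, and still so for the second after the job is handed in, with the robot touching nothing.
It also fails if it takes over 90 s, if anything falls off the work surface, if the arm or the gripper's body presses on something with over 40 N, if the wrist force passes 120 N, or if a joint passes its speed limit or range.

## Working session

There is one attempt and no reset: what is moved stays moved. The work goes in short steps, Python scripts to look and compute and a tool call to move; the robot and the scene stay as the last step left them, time stands still between calls to the robot, and variables do not carry over. Pictures are saved under pics/ and viewed, at most 14 in all, crops included, and the job is handed in when it is done.

Besides the shell and the picture viewer there is one more tool, called after "Emit:" as a command line: name --pt "numbers of a row" for each row, then --argument value for the rest. servo_tool: Moves the arm, as the interface text tells. Its arguments: {"type":"object","properties":{"increments":{"type":"array","items":{"type":"array","items":{"type":"number"}}}},"required":["increments"]}

```bash
mkdir -p pics
python3 - <<'E'
from workcell import ctrl
import cv2,pickle
for n in("top","side"):
    d=ctrl.get_image(n); pickle.dump(d,open(n+".pkl","wb"))
    cv2.imwrite(f"pics/{n}0.png",d["image"][:,:,::-1])
    print(n,{k:v for k,v in d.items() if k!="image"})
print(ctrl.get_obs())
E
```

```text
top {'fx': 408.8686597978048, 'fy': 408.8686597978048, 'cx': 279.1051018985094, 'cy': 209.85345413346622, 'extrinsics': array([[ 2.07606387e-02,  9.82658957e-01, -1.84256263e-01,
         4.30023027e+02],
       [-9.99574981e-01,  2.41733464e-02,  1.62943733e-02,
         9.47319440e+01],
       [ 2.04659024e-02,  1.83839669e-01,  9.82743162e-01,
         8.66369235e+02],
       [ 0.00000000e+00,  0.00000000e+00,  0.00000000e+00,
         1.00000000e+00]])}
side {'fx': 470.08047333590736, 'fy': 470.08047333590736, 'cx': 282.8604031794058, 'cy': 204.33482923392654, 'extrinsics': array([[ 9.87420821e-01,  8.13467616e-02, -1.35583286e-01,
         4.53882273e+02],
       [-1.57786112e-01,  5.62172873e-01, -8.11828309e-01,
        -7.02123333e+02],
       [ 1.01816413e-02,  8.23009335e-01,  5.67936589e-01,
         6.07101674e+02],
       [ 0.00000000e+00,  0.00000000e+00,  0.00000000e+00,
         1.00000000e+00]])}
{'t': 0.1, 'qpos': array([-1.31500515e+00,  4.23753068e-01,  1.63060018e+00,  5.68902015e-06,
        1.08863239e+00, -1.90110183e-02]), 'qvel': array([ 0.00026133, -0.00145777, -0.00177812,  0.00086257, -0.00360362,
        0.00095434]), 'joint_torque': array([-1.05790783e-03, -5.45614636e+01, -2.74324518e+01,  6.44683954e-02,
        1.87581737e-02, -1.44016605e-05]), 'ee_pos': array([ 169.48906685, -601.05275141,  221.99179739]), 'orientation': array([-3.11061390e+00, -4.30107694e-01,  2.50473274e-04]), 'ft_force': array([-0.10296694, -0.59097956,  0.1607838 ]), 'moment': array([ 0.06184331, -0.04888282,  0.0473368 ]), 'grasp_force': 0.0, 'width': 87.47197602469045}
```

View pics/top0.png

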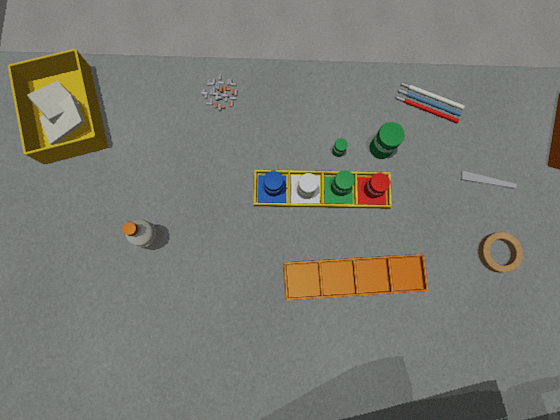

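View pics/side0.png

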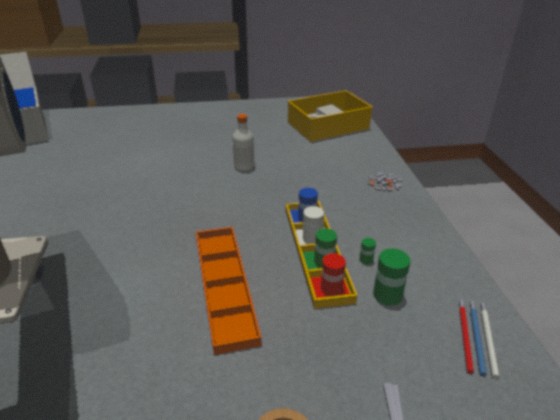

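The top view shows the yellow row with, left to right, blue (274,183), white (308,186), green (343,182) and red (377,185). The orange tray's corners are at about (284,263), (424,255), (427,291) and (287,299). There are three green pots: small at (340,147), large at (388,140), and one on the green mat at (343,182). The one on the mat is the middle size and stands on its own colour, so it fits. I'll confirm it in an enlarged crop.

Run:
```python
import cv2
im=cv2.imread("pics/top0.png")
cv2.imwrite("pics/crop.png",cv2.resize(im[120:310,240:440],None,fx=4-.001,fy=3.999-.85,interpolation=cv2.INTER_CUBIC) if 0 else cv2.resize(im[115:305,242:437],None,fx=3.1,fy=3.1,interpolation=cv2.INTER_CUBIC))
im=cv2.imread("pics/side0.png")
cv2.imwrite("pics/crops.png",cv2.resize(im[175:355,190:420],None,fx=3.3,fy=3.3,interpolation=cv2.INTER_CUBIC))
```

```text
(no output)
```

View pics/crop.png

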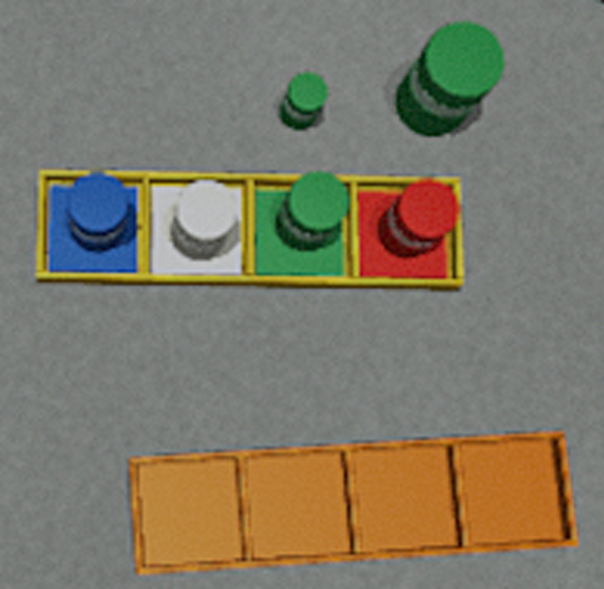

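View pics/crops.png

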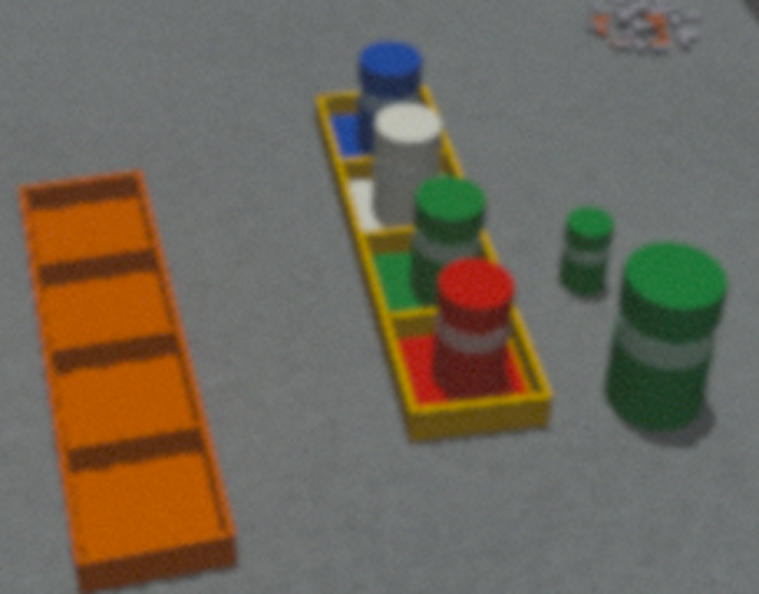

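```bash
cat > m.py <<'E'
import numpy as np,pickle
C={n:pickle.load(open(n+".pkl","rb")) for n in("top","side")}
def ray(n,u,v):
    c=C[n];E=c["extrinsics"];d=np.array([(u-c["cx"])/c["fx"],-(v-c["cy"])/c["fy"],-1])
    return E[:3,3],E[:3,:3]@d
def atz(n,u,v,z):
    o,d=ray(n,u,v);return o+d*(z-o[2])/d[2]
ft=lambda x,y:(242+(x+.5)/3.1-.5,115+(y+.5)/3.1-.5)
fs=lambda x,y:(190+(x+.5)/3.3-.5,175+(y+.5)/3.3-.5)
E
python3 - <<'E'
from m import *
np.set_printoptions(precision=1,suppress=True)
T=dict(blue=(99,202),white=(207,209),green=(319,200),red=(428,208),small=(309,91),big=(464,60))
S=dict(blue=(391,58),white=(408,124),green=(450,201),red=(476,286),small=(590,223),big=(676,278))
for k in T:
    a,p=ray("top",*ft(*T[k]));b,q=ray("side",*fs(*S[k]))
    s=np.linalg.lstsq(np.c_[p,-q],b-a,rcond=None)[0]
    print(k,"tri",(a+p*s[0]+b+q*s[1])/2,"gap",np.linalg.norm(a+p*s[0]-b-q*s[1]),atz("top",*ft(*T[k]),74),atz("side",*fs(*S[k]),74))
for nm,cs,ss in(("yel",[(41,172),(461,179),(463,288),(37,281)],[(317,98),(431,88),(550,397),(410,413)]),("org",[(129,459),(565,433),(578,545),(138,573)],[(20,188),(144,172),(234,541),(78,568)])):
    for n,f,pts in(("top",ft,cs),("side",fs,ss)):
        P=np.array([atz(n,*f(*c),22)[:2] for c in pts]);
        print(nm,n,P.tolist() and P.round(1).tolist(),"c",P.mean(0),"sides",[round(float(np.linalg.norm(P[i]-P[i-1])),1) for i in range(4)])
E
```

```text
blue tri [639.3  93.9  75.4] gap 0.5636656381468234 [639.4  93.9  74. ] [640.1  96.1  74. ]
white tri [636.   24.2  74.4] gap 0.884400102366787 [636.5  24.1  74. ] [635.6  24.6  74. ]
green tri [644.3 -48.6  72.7] gap 1.0261496302298714 [644.4 -48.5  74. ] [643.2 -50.4  74. ]
red tri [ 641.  -119.6   72.7] gap 0.6453123262798721 [ 640.9 -119.3   74. ] [ 640.2 -121.1   74. ]
small tri [728.2 -47.3  45.9] gap 0.5907450998240525 [718.3 -42.5  74. ] [714.2 -80.2  74. ]
big tri [ 738.5 -142.4   85.2] gap 0.23194952037451363 [ 742.8 -145.7   74. ] [ 744.7 -130.3   74. ]
yel top [[673.4, 134.3], [676.1, -156.8], [599.1, -155.9], [596.7, 134.6]] c [636.3 -11. ] sides [76.7, 291.1, 77.1, 290.5]
yel side [[599.7, 133.3], [677.4, 134.0], [675.2, -154.3], [600.7, -154.6]] c [638.3 -10.4] sides [287.9, 77.7, 288.3, 74.5]
org top [[478.2, 69.9], [501.9, -221.6], [428.4, -226.9], [404.6, 62.6]] c [453.3 -79. ] sides [74.0, 292.5, 73.6, 290.5]
org side [[404.4, 63.8], [480.4, 68.9], [501.6, -222.4], [428.7, -227.1]] c [453.8 -79.2] sides [291.9, 76.1, 292.1, 73.0]
```

The confirmation holds: triangulated heights are small 46 mm (on the table), large 85 mm, and the one on the mat 74 mm (8 + 66), so that is the middle size. The tray sizes also fit (291 x 76 mm). The orange tray's centre is (453.5, -79), turned 4.7°. I'll close the fingers along x, so they straddle the walls.

Targets (x, y):
- blue: (462, -187)
- white: (456, -115)
- green: (451, -43)
- red: (445, 28.5)

Blue goes first.

Emit:
servo_tool --pt "2 3 0 0 0 6 0.6" --pt "5 7.5 0 0 0 12 0.6" --pt "8 12 0 0 0 18 0.6" --pt "11 16 0 0 0 24 0.6" --pt "13 19 0 0 0 30 0.6" --pt "15 22 0 0 0 36 0.6" --pt "17 25 0 0 0 42 0.6" --pt "19 28 0 0 0 48 0.6" --pt "21 31 0 0 0 54 0.6" --pt "23 34 0 0 0 60 0.6" --pt "25 37 0 0 0 66 0.6" --pt "27 40 0 0 0 72 0.6" --pt "29 43 -1 0 0 74 0.6" --pt "31 46 -2 0 0 74 0.6" --pt "33 49 -3 0 0 74 0.6" --pt "35 52 -4 0 0 74 0.6" --pt "37 55 -5 0 0 74 0.6" --pt "39 58 -6 0 0 74 0.6" --pt "41 61 -7 0 0 74 0.6" --pt "43 64 -7.2 0 0 74 0.6"

```text
t: 1.77
ee_pos: [599.1, 40.2, 148.6]
orientation: [-2.225, -2.215, 0.004]
ft_force: [0.2, 0.3, -0.2]
width: 70.0
grasp_force: 0.0
```

Emit:
servo_tool --pt "2 2.8 0 0 0 0 0.6" --pt "3.5 5 0 0 0 0 0.6" --pt "4 5.6 0 0 0 0 0.6" --pt "4 5.6 0 0 0 0 0.6" --pt "4 5.6 0 0 0 0 0.6"

```text
t: 2.18
ee_pos: [638.7, 94.0, 150.0]
orientation: [-2.225, -2.217, 0.002]
ft_force: [0.8, -0.1, -0.9]
width: 70.0
grasp_force: 0.0
```

Emit:
servo_tool --pt "0 0 -2 0 0 0 0.6" --pt "0 0 -5 0 0 0 0.6" --pt "0 0 -8 0 0 0 0.6" --pt "0 0 -10.5 0 0 0 0.6" --pt "0 0 -11.5 0 0 0 0.6" --pt "0 0 -11.8 0 0 0 0.6" --pt "0 0 -11.8 0 0 0 0.6"

```text
t: 2.77
ee_pos: [639.0, 93.4, 32.6]
orientation: [-2.227, -2.215, 0.002]
ft_force: [-0.1, -0.5, -0.2]
width: 70.5
grasp_force: 0.0
```

Run:
```python
from workcell import ctrl
import cv2,numpy as np
a=ctrl.get_image("top")["image"][:,:,::-1][100:290,200:400];b=ctrl.get_image("side")["image"][:,:,::-1][130:320,220:420]
cv2.imwrite("pics/g1.png",cv2.resize(np.hstack([a,b]),None,fx=2,fy=2,interpolation=cv2.INTER_CUBIC))
```

```text
(no output)
```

View pics/g1.png

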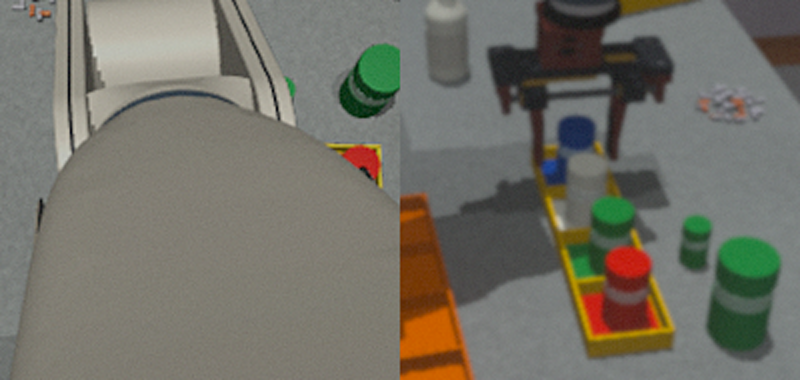

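The side view shows the fingers straddling the blue pot (575,140 in the crop), clear of the tray walls and the white pot. Next: close and lift.

Emit:
servo_tool --pt "0 0 0 0 0 0 -1" --pt "0 0 0 0 0 0 -1" --pt "0 0 0 0 0 0 -1" --pt "0 0 0 0 0 0 -1" --pt "0 0 0 0 0 0 -1" --pt "0 0 0 0 0 0 -1" --pt "0 0 0 0 0 0 -1" --pt "0 0 0 0 0 0 -1" --pt "0 0 0.5 0 0 0 -1" --pt "0 0 1.5 0 0 0 -1" --pt "0 0 3.5 0 0 0 -1" --pt "0 0 6 0 0 0 -1" --pt "0 0 8 0 0 0 -1" --pt "0 0 9 0 0 0 -1" --pt "0 0 9 0 0 0 -1"

```text
t: 4.12
ee_pos: [641.2, 94.7, 125.7]
orientation: [2.224, 2.214, 0.006]
ft_force: [0.4, -0.8, -0.5]
width: 39.7
grasp_force: 30.0
```

Emit:
servo_tool --pt "-0.5 -0.8 0 0 0 0 -1" --pt "-1.5 -2.4 0 0 0 0 -1" --pt "-3 -4.8 0 0 0 0 -1" --pt "-5 -8 0 0 0 0 -1" --pt "-7 -11 0 0 0 0 -1" --pt "-9 -14 0 0 0 0 -1" --pt "-11 -17 0 0 0 0 -1" --pt "-13 -20 0 0 0 0 -1" --pt "-15 -23.5 0 0 0 0 -1" --pt "-16.5 -26 0 0 0 0 -1" --pt "-17.4 -27.5 0 0 0 0 -1" --pt "-17.7 -28.1 0 0 0 0 -1" --pt "-17.7 -28.1 0 0 0 0 -1" --pt "-17.7 -28.1 0 0 0 0 -1"

```text
t: 5.28
ee_pos: [462.2, -186.2, 122.0]
orientation: [-2.226, -2.215, 0.0]
ft_force: [-0.2, 0.2, -0.6]
width: 39.8
grasp_force: 30.0
```

Run:
```python
from workcell import ctrl
import cv2,numpy as np
print(ctrl.get_obs()["ee_pos"])
a=ctrl.get_image("side")["image"][:,:,::-1][100:400,150:450]
cv2.imwrite("pics/g2.png",cv2.resize(a,None,fx=2,fy=2,interpolation=cv2.INTER_CUBIC))
```

```text
[ 462.20622359 -186.23221351  122.00719182]
```

View pics/g2.png

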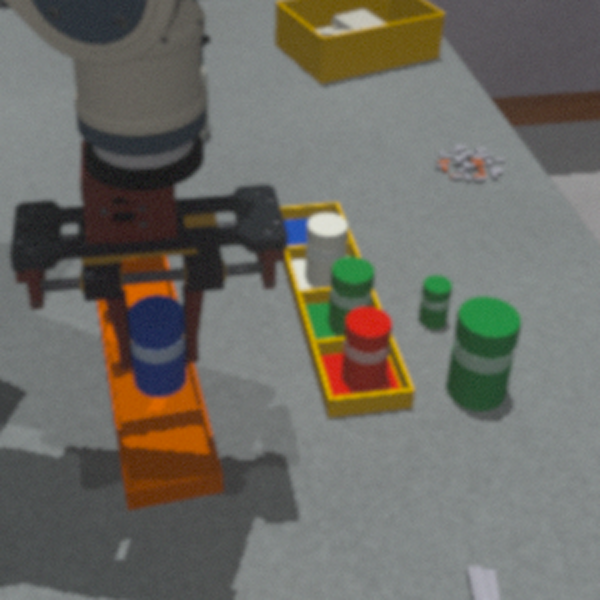

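The blue pot hangs upright between the pads over the right-end compartment (around 160,345 in the crop). I'll lower it and release.

Emit:
servo_tool --pt "0 0 -1.5 0 0 0 -1" --pt "0 0 -4 0 0 0 -1" --pt "0 0 -6.5 0 0 0 -1" --pt "0 0 -8 0 0 0 -1" --pt "0 0 -8.7 0 0 0 -1" --pt "0 0 -9 0 0 0 -1" --pt "0 0 -9.2 0 0 0 -1" --pt "0 0 -9.2 0 0 0 -1" --pt "0 0 -9.2 0 0 0 -1"

```text
t: 6.08
ee_pos: [463.3, -186.6, 31.4]
orientation: [2.225, 2.216, 0.001]
ft_force: [1.2, 0.2, -0.3]
width: 39.6
grasp_force: 30.0
```

Emit:
servo_tool --pt "0 0 0 0 0 0 0.6" --pt "0 0 0 0 0 0 0.6" --pt "0 0 0 0 0 0 0.6" --pt "0 0 0 0 0 0 0.6" --pt "0 0 0 0 0 0 0.6" --pt "0 0 0 0 0 0 0.6" --pt "0 0 1 0 0 0 0.6" --pt "0 0 3 0 0 0 0.6" --pt "0 0 6 0 0 0 0.6" --pt "0 0 9 0 0 0 0.6" --pt "0 0 11 0 0 0 0.6" --pt "0 0 12 0 0 0 0.6" --pt "0 0 12 0 0 0 0.6"

```text
t: 7.17
ee_pos: [464.0, -187.1, 153.2]
orientation: [2.223, 2.213, 0.003]
ft_force: [0.3, -0.5, -0.2]
width: 70.2
grasp_force: 0.0
```

Emit:
servo_tool --pt "2 2.5 0 0 0 0 0.6" --pt "4.5 5.5 0 0 0 0 0.6" --pt "7 8.5 0 0 0 0 0.6" --pt "9.5 11.5 0 0 0 0 0.6" --pt "12 14.5 0 0 0 0 0.6" --pt "14.5 17.5 0 0 0 0 0.6" --pt "16.5 20 0 0 0 0 0.6" --pt "17.4 21.1 0 0 0 0 0.6" --pt "17.4 21.1 0 0 0 0 0.6" --pt "17.4 21.1 0 0 0 0 0.6"

```text
t: 8.0
ee_pos: [635.4, 24.5, 149.1]
orientation: [-2.224, -2.217, 0.004]
ft_force: [-0.0, -0.1, 0.7]
width: 70.5
grasp_force: 0.0
```

Emit:
servo_tool --pt "0 0 -2 0 0 0 0.6" --pt "0 0 -5 0 0 0 0.6" --pt "0 0 -8 0 0 0 0.6" --pt "0 0 -10.5 0 0 0 0.6" --pt "0 0 -11.5 0 0 0 0.6" --pt "0 0 -11.8 0 0 0 0.6" --pt "0 0 -11.8 0 0 0 0.6"

```text
t: 8.58
ee_pos: [635.7, 23.4, 32.3]
orientation: [-2.227, -2.214, 0.002]
ft_force: [0.3, -0.3, 0.6]
width: 70.2
grasp_force: 0.0
```

Emit:
servo_tool --pt "0 0 0 0 0 0 -1" --pt "0 0 0 0 0 0 -1" --pt "0 0 0 0 0 0 -1" --pt "0 0 0 0 0 0 -1" --pt "0 0 0 0 0 0 -1" --pt "0 0 0 0 0 0 -1" --pt "0 0 0 0 0 0 -1" --pt "0 0 0 0 0 0 -1" --pt "0 0 0.5 0 0 0 -1" --pt "0 0 1.5 0 0 0 -1" --pt "0 0 3.5 0 0 0 -1" --pt "0 0 6 0 0 0 -1" --pt "0 0 8 0 0 0 -1" --pt "0 0 9 0 0 0 -1" --pt "0 0 9 0 0 0 -1"

```text
t: 9.83
ee_pos: [638.3, 24.5, 125.6]
orientation: [2.224, 2.214, 0.005]
ft_force: [0.7, 1.1, -1.1]
width: 39.7
grasp_force: 30.0
```

Run:
```python
from workcell import ctrl
import cv2,numpy as np
a=ctrl.get_image("side")["image"][:,:,::-1][100:400,150:450]
cv2.imwrite("pics/g3.png",cv2.resize(a,None,fx=2,fy=2,interpolation=cv2.INTER_CUBIC))
```

```text
(no output)
```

View pics/g3.png

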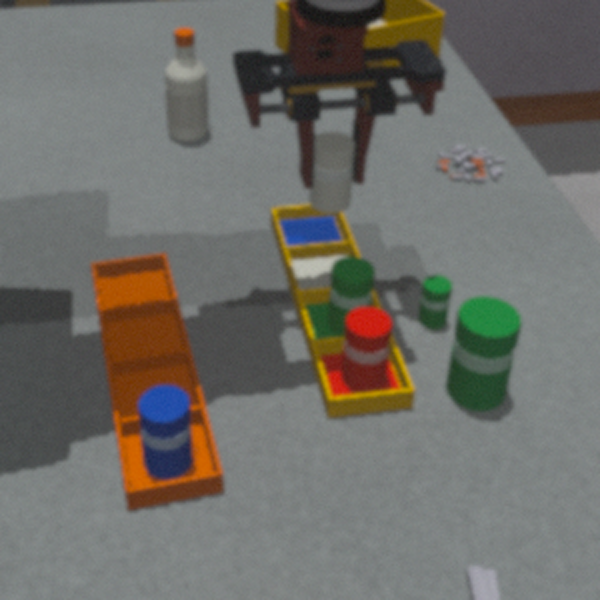

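The blue pot stands upright in the right-end compartment (165,430), and the white pot is held upright (332,172). The glue bottle has not moved. White goes to (456, -115) next.

Emit:
servo_tool --pt "-0.6 -0.5 0 0 0 0 -1" --pt "-2 -1.5 0 0 0 0 -1" --pt "-4 -3 0 0 0 0 -1" --pt "-6.5 -5 0 0 0 0 -1" --pt "-9 -7 0 0 0 0 -1" --pt "-11.5 -9 0 0 0 0 -1" --pt "-14 -11 0 0 0 0 -1" --pt "-16 -12.5 0 0 0 0 -1" --pt "-17.5 -13.6 0 0 0 0 -1" --pt "-18 -14 0 0 0 0 -1" --pt "-18 -14 0 0 0 0 -1" --pt "-18 -14 0 0 0 0 -1"

```text
t: 10.88
ee_pos: [456.8, -115.5, 122.3]
orientation: [-2.227, -2.215, 0.0]
ft_force: [1.0, -0.4, -1.4]
width: 39.9
grasp_force: 30.0
```

Emit:
servo_tool --pt "0 0 -1.5 0 0 0 -1" --pt "0 0 -4 0 0 0 -1" --pt "0 0 -6.5 0 0 0 -1" --pt "0 0 -8 0 0 0 -1" --pt "0 0 -8.7 0 0 0 -1" --pt "0 0 -9 0 0 0 -1" --pt "0 0 -9.2 0 0 0 -1" --pt "0 0 -9.2 0 0 0 -1" --pt "0 0 -9.2 0 0 0 -1"

```text
t: 11.63
ee_pos: [457.4, -115.6, 31.3]
orientation: [2.225, 2.216, 0.001]
ft_force: [0.4, -0.3, -1.2]
width: 39.7
grasp_force: 30.0
```

Emit:
servo_tool --pt "0 0 0 0 0 0 0.6" --pt "0 0 0 0 0 0 0.6" --pt "0 0 0 0 0 0 0.6" --pt "0 0 0 0 0 0 0.6" --pt "0 0 0 0 0 0 0.6" --pt "0 0 0 0 0 0 0.6" --pt "0 0 1 0 0 0 0.6" --pt "0 0 3 0 0 0 0.6" --pt "0 0 6 0 0 0 0.6" --pt "0 0 9 0 0 0 0.6" --pt "0 0 11 0 0 0 0.6" --pt "0 0 12 0 0 0 0.6" --pt "0 0 12 0 0 0 0.6"

```text
t: 12.72
ee_pos: [458.0, -115.9, 153.1]
orientation: [2.223, 2.214, 0.004]
ft_force: [0.9, -0.9, 0.1]
width: 70.1
grasp_force: 0.0
```

Emit:
servo_tool --pt "2 0.7 0 0 0 0 0.6" --pt "5 1.8 0 0 0 0 0.6" --pt "8 2.8 0 0 0 0 0.6" --pt "11 3.9 0 0 0 0 0.6" --pt "14 5 0 0 0 0 0.6" --pt "16.5 5.8 0 0 0 0 0.6" --pt "18.3 6.5 0 0 0 0 0.6" --pt "18.7 6.6 0 0 0 0 0.6" --pt "18.7 6.6 0 0 0 0 0.6" --pt "18.7 6.6 0 0 0 0 0.6"

```text
t: 13.55
ee_pos: [641.9, -49.6, 149.1]
orientation: [-2.225, -2.215, 0.003]
ft_force: [0.5, 0.3, -0.4]
width: 70.0
grasp_force: 0.0
```

Emit:
servo_tool --pt "0 0 -2 0 0 0 0.6" --pt "0 0 -5 0 0 0 0.6" --pt "0 0 -8 0 0 0 0.6" --pt "0 0 -10.5 0 0 0 0.6" --pt "0 0 -11.5 0 0 0 0.6" --pt "0 0 -11.8 0 0 0 0.6" --pt "0 0 -11.8 0 0 0 0.6"

```text
t: 14.13
ee_pos: [642.7, -49.9, 32.5]
orientation: [-2.226, -2.215, 0.001]
ft_force: [0.2, -0.1, 0.4]
width: 70.4
grasp_force: 0.0
```

Emit:
servo_tool --pt "0 0 0 0 0 0 -1" --pt "0 0 0 0 0 0 -1" --pt "0 0 0 0 0 0 -1" --pt "0 0 0 0 0 0 -1" --pt "0 0 0 0 0 0 -1" --pt "0 0 0 0 0 0 -1" --pt "0 0 0 0 0 0 -1" --pt "0 0 0 0 0 0 -1" --pt "0 0 0.5 0 0 0 -1" --pt "0 0 1.5 0 0 0 -1" --pt "0 0 3.5 0 0 0 -1" --pt "0 0 6 0 0 0 -1" --pt "0 0 8 0 0 0 -1" --pt "0 0 9 0 0 0 -1" --pt "0 0 9 0 0 0 -1"

```text
t: 15.38
ee_pos: [645.2, -49.7, 125.7]
orientation: [2.224, 2.214, 0.005]
ft_force: [0.2, -0.1, -0.8]
width: 40.2
grasp_force: 30.0
```

Run:
```python
from workcell import ctrl
import cv2,numpy as np
a=ctrl.get_image("side")["image"][:,:,::-1][100:400,150:450]
cv2.imwrite("pics/g4.png",cv2.resize(a,None,fx=2,fy=2,interpolation=cv2.INTER_CUBIC))
```

```text
(no output)
```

View pics/g4.png

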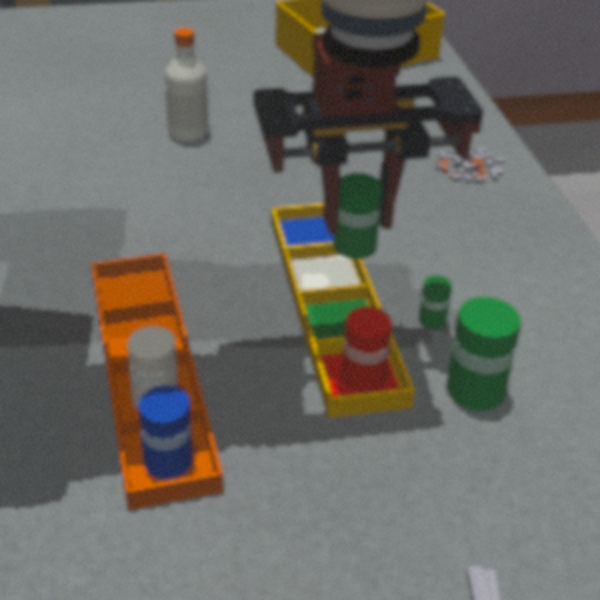

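White stands upright next to blue (153,365), and the middle-sized green pot is held upright (358,215) with the small and large ones undisturbed. Green goes to (451, -43).

Emit:
servo_tool --pt "-0.6 0 0 0 0 0 -1" --pt "-2 0.1 0 0 0 0 -1" --pt "-4.5 0.2 0 0 0 0 -1" --pt "-7.5 0.3 0 0 0 0 -1" --pt "-10.5 0.4 0 0 0 0 -1" --pt "-13.5 0.5 0 0 0 0 -1" --pt "-16 0.6 0 0 0 0 -1" --pt "-18 0.6 0 0 0 0 -1" --pt "-19 0.6 0 0 0 0 -1" --pt "-19.3 0.6 0 0 0 0 -1" --pt "-19.3 0.6 0 0 0 0 -1" --pt "-19.3 0.6 0 0 0 0 -1"

```text
t: 16.43
ee_pos: [451.8, -43.7, 122.6]
orientation: [2.226, 2.216, 0.001]
ft_force: [-1.1, -0.4, -1.2]
width: 39.6
grasp_force: 30.0
```

Emit:
servo_tool --pt "0 0 -1.5 0 0 0 -1" --pt "0 0 -4 0 0 0 -1" --pt "0 0 -6.5 0 0 0 -1" --pt "0 0 -8 0 0 0 -1" --pt "0 0 -8.7 0 0 0 -1" --pt "0 0 -9 0 0 0 -1" --pt "0 0 -9.2 0 0 0 -1" --pt "0 0 -9.2 0 0 0 -1" --pt "0 0 -9.2 0 0 0 -1"

```text
t: 17.18
ee_pos: [451.5, -43.6, 31.4]
orientation: [2.225, 2.216, 0.002]
ft_force: [-0.2, -0.1, -0.9]
width: 39.5
grasp_force: 30.0
```

Emit:
servo_tool --pt "0 0 0 0 0 0 0.6" --pt "0 0 0 0 0 0 0.6" --pt "0 0 0 0 0 0 0.6" --pt "0 0 0 0 0 0 0.6" --pt "0 0 0 0 0 0 0.6" --pt "0 0 0 0 0 0 0.6" --pt "0 0 1 0 0 0 0.6" --pt "0 0 3 0 0 0 0.6" --pt "0 0 6 0 0 0 0.6" --pt "0 0 9 0 0 0 0.6" --pt "0 0 11 0 0 0 0.6" --pt "0 0 12 0 0 0 0.6" --pt "0 0 12 0 0 0 0.6"

```text
t: 18.27
ee_pos: [452.0, -43.7, 153.0]
orientation: [2.224, 2.214, 0.005]
ft_force: [0.2, -0.7, -0.5]
width: 70.1
grasp_force: 0.0
```

Emit:
servo_tool --pt "2 -0.8 0 0 0 0 0.6" --pt "5 -2 0 0 0 0 0.6" --pt "8 -3.2 0 0 0 0 0.6" --pt "11 -4.5 0 0 0 0 0.6" --pt "14 -5.7 0 0 0 0 0.6" --pt "16.5 -6.7 0 0 0 0 0.6" --pt "18.5 -7.5 0 0 0 0 0.6" --pt "19 -7.7 0 0 0 0 0.6" --pt "19 -7.7 0 0 0 0 0.6" --pt "19 -7.7 0 0 0 0 0.6"

```text
t: 19.1
ee_pos: [638.9, -120.1, 149.0]
orientation: [-2.224, -2.214, 0.003]
ft_force: [-0.4, -0.0, -0.8]
width: 70.4
grasp_force: 0.0
```

Emit:
servo_tool --pt "0 0 -2 0 0 0 0.6" --pt "0 0 -5 0 0 0 0.6" --pt "0 0 -8 0 0 0 0.6" --pt "0 0 -10.5 0 0 0 0.6" --pt "0 0 -11.5 0 0 0 0.6" --pt "0 0 -11.8 0 0 0 0.6" --pt "0 0 -11.8 0 0 0 0.6"

```text
t: 19.68
ee_pos: [639.7, -120.1, 32.5]
orientation: [-2.225, -2.216, 0.001]
ft_force: [0.4, -0.2, 0.2]
width: 70.2
grasp_force: 0.0
```

Emit:
servo_tool --pt "0 0 0 0 0 0 -1" --pt "0 0 0 0 0 0 -1" --pt "0 0 0 0 0 0 -1" --pt "0 0 0 0 0 0 -1" --pt "0 0 0 0 0 0 -1" --pt "0 0 0 0 0 0 -1" --pt "0 0 0 0 0 0 -1" --pt "0 0 0 0 0 0 -1" --pt "0 0 0.5 0 0 0 -1" --pt "0 0 1.5 0 0 0 -1" --pt "0 0 3.5 0 0 0 -1" --pt "0 0 6 0 0 0 -1" --pt "0 0 8 0 0 0 -1" --pt "0 0 9 0 0 0 -1" --pt "0 0 9 0 0 0 -1"

```text
t: 20.93
ee_pos: [642.2, -120.8, 125.7]
orientation: [2.224, 2.214, 0.004]
ft_force: [0.6, -0.0, 0.2]
width: 39.5
grasp_force: 30.0
```

Run:
```python
from workcell import ctrl
import cv2,numpy as np
a=ctrl.get_image("side")["image"][:,:,::-1][100:400,150:450]
cv2.imwrite("pics/g5.png",cv2.resize(a,None,fx=2,fy=2,interpolation=cv2.INTER_CUBIC))
```

```text
(no output)
```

View pics/g5.png

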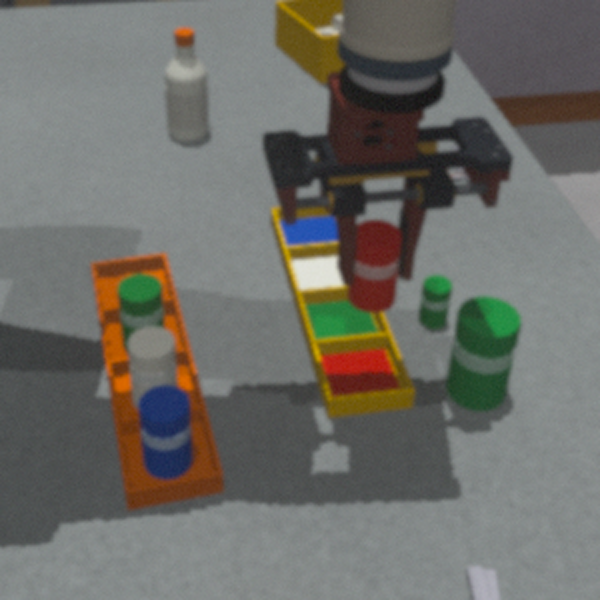

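Green, white and blue stand upright in their compartments (140,300), (153,365) and (165,430). Red is held upright (377,265) and goes to (445, 28.5), and the arm then backs off.

Emit:
servo_tool --pt "-0.6 0.5 0 0 0 0 -1" --pt "-2 1.5 0 0 0 0 -1" --pt "-4 3 0 0 0 0 -1" --pt "-6.5 5 0 0 0 0 -1" --pt "-9 6.9 0 0 0 0 -1" --pt "-11.5 8.8 0 0 0 0 -1" --pt "-14 10.7 0 0 0 0 -1" --pt "-16.5 12.6 0 0 0 0 -1" --pt "-18.5 14 0 0 0 0 -1" --pt "-19.4 14.7 0 0 0 0 -1" --pt "-19.6 14.9 0 0 0 0 -1" --pt "-19.6 14.9 0 0 0 0 -1" --pt "-19.6 14.9 0 0 0 0 -1"

```text
t: 22.07
ee_pos: [445.9, 28.2, 122.6]
orientation: [2.226, 2.216, 0.001]
ft_force: [-0.0, 0.1, -0.8]
width: 39.5
grasp_force: 30.0
```

Emit:
servo_tool --pt "0 0 -1.5 0 0 0 -1" --pt "0 0 -4 0 0 0 -1" --pt "0 0 -6.5 0 0 0 -1" --pt "0 0 -8 0 0 0 -1" --pt "0 0 -8.7 0 0 0 -1" --pt "0 0 -9 0 0 0 -1" --pt "0 0 -9.2 0 0 0 -1" --pt "0 0 -9.2 0 0 0 -1" --pt "0 0 -9.2 0 0 0 -1"

```text
t: 22.82
ee_pos: [445.5, 28.4, 31.4]
orientation: [2.226, 2.215, 0.002]
ft_force: [1.2, 0.1, -0.5]
width: 39.8
grasp_force: 30.0
```

Emit:
servo_tool --pt "0 0 0 0 0 0 0.6" --pt "0 0 0 0 0 0 0.6" --pt "0 0 0 0 0 0 0.6" --pt "0 0 0 0 0 0 0.6" --pt "0 0 0 0 0 0 0.6" --pt "0 0 0 0 0 0 0.6" --pt "0 0 1 0 0 0 0.6" --pt "0 0 3 0 0 0 0.6" --pt "0 0 6 0 0 0 0.6" --pt "0 0 9 0 0 0 0.6" --pt "0 0 12 0 0 0 0.6" --pt "0 0 15 0 0 0 0.6" --pt "0 0 18 0 0 0 0.6" --pt "0 0 20 0 0 0 0.6"

```text
t: 23.98
ee_pos: [445.1, 28.5, 234.2]
orientation: [2.225, 2.215, 0.004]
ft_force: [0.3, -0.1, -0.4]
width: 70.4
grasp_force: 0.0
```

Emit:
servo_tool --pt "0 -3 0 0 0 0 0.6" --pt "0 -6 0 0 0 0 0.6" --pt "0 -9 0 0 0 0 0.6" --pt "0 -12 0 0 0 0 0.6" --pt "0 -15 0 0 0 0 0.6" --pt "0 -18 0 0 0 0 0.6" --pt "0 -21 0 0 0 0 0.6" --pt "0 -24 0 0 0 0 0.6" --pt "0 -27 0 0 0 0 0.6" --pt "0 -30 0 0 0 0 0.6" --pt "0 -33 0 0 0 0 0.6" --pt "0 -36 0 0 0 0 0.6" --pt "0 -39 0 0 0 0 0.6" --pt "0 -42 0 0 0 0 0.6" --pt "0 -45 0 0 0 0 0.6" --pt "0 -48 0 0 0 0 0.6" --pt "0 -50 0 0 0 0 0.6" --pt "0 -50 0 0 0 0 0.6" --pt "0 -50 0 0 0 0 0.6"

```text
t: 25.57
ee_pos: [444.1, -471.8, 230.8]
orientation: [-2.228, -2.214, -0.0]
ft_force: [-0.6, 0.4, -0.3]
width: 70.3
grasp_force: 0.0
```

Run:
```python
from workcell import ctrl
import cv2,numpy as np
a=ctrl.get_image("side")["image"][:,:,::-1][100:400,150:450];b=ctrl.get_image("top")["image"][:,:,::-1][100:400,100:450]
cv2.imwrite("pics/g6.png",cv2.resize(np.hstack([a,b]),None,fx=1.23,fy=1.23,interpolation=cv2.INTER_CUBIC))
```

```text
(no output)
```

View pics/g6.png

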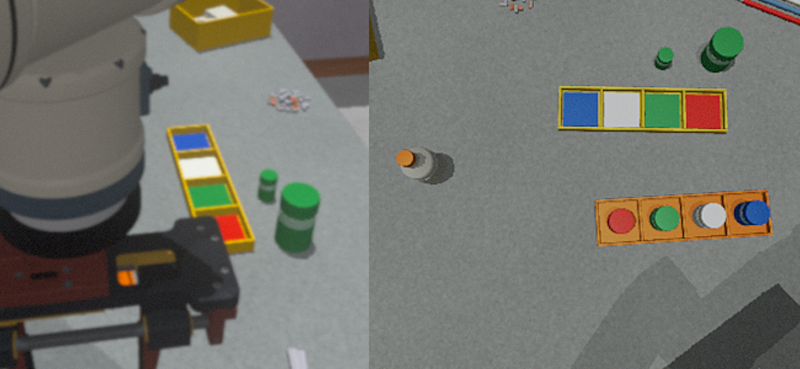

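The top view shows, left to right in the orange tray, red (621,221), green (666,218), white (712,215) and blue (753,212), all upright with one per compartment. The yellow tray is empty, and the bottle and the look-alikes have not moved. The arm is clear, so I'm handing in.

```bash
python3 -c "
from workcell import ctrl
print(ctrl.close_job())"
```

```text
the job is handed in; nothing more can be done
None
```

All four pots stand upright in the orange tray in reverse order (red, green, white, blue from left to right), the glue bottle was not touched, and the job was handed in at about 26 s of the 90 s allowed.

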